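Put the spanner and the clamp toe back in the brake bench shadow tray

TASK

Put the two loose tools back in the shadow tray: lay the open-jaw spanner flat in its matching pocket, and lay the T-headed clamp toe in its own pocket, then slide it along until its thin tongue is fully home under the steel retaining bar. Set them down without dropping them, let go, and leave the scraper in its pocket, the switch and everything else on the cart as they are.

Things in the scene. Friction and masses are not known exactly. Their poses are not given: they have to be found in the camera images.
- tray: fixed flat shadow tray, black with grey pocket floors, 230 (x) by 250 (y) by 16 mm high; origin at the centre of its underside, z up. Pocket floors 6 mm above the table, pockets 10 mm deep, about 3 mm clear of their tools each side. Three T-shaped pockets run along x: spanner at y=+80 mm, scraper (filled) at y=0, clamp toe at y=-80 mm
- spanner_home (a point): point on the floor of the spanner pocket where the spanner's origin belongs; its x is the direction in which the spanner's jaw must point, z up. The pocket is 32 mm wide from x=-103 to +37 mm for the handle and 56 mm wide from +37 to +93 mm for the jaw
- clamp_home (a point): point on the clamp toe pocket's floor where the clamp toe's origin belongs when fully home; x is the direction of the tongue and the slide, z up. Pocket 66 mm wide from x=-101 to -32 mm (cross head), 36 mm wide from -32 to +97 mm, where the end wall stops the tongue 2 mm past home. To clear the bar it is lowered in with its origin 29 to 41 mm short of home (best 35), then slid to +x
- bar (a point): centre of the top of the fixed steel retaining bar that crosses over the far (+x) end of the clamp toe pocket: 26 mm along x, 76 mm along y, 79 mm beyond clamp_home; axes as the tray. Its underside is 14 mm and its top 24 mm above the pocket floor, bolt heads at its ends stand 5 mm higher
- scraper_home (a point): point on the floor of the middle pocket where the scraper's origin lies; axes as the tray
- spanner: loose open-jaw spanner lying flat, 190 mm long, 0.4 kg nominal; black rubber-clad handle 26 mm wide and 28 mm high from x=-100 to +40 mm, steel two-pronged jaw 50 mm wide and 14 mm thick from x=+40 to +90 mm. Origin on the underside near the balance point, x towards the jaw, z up
- clamp: loose dark steel T-headed clamp toe lying flat, 155 mm long, 0.5 kg nominal; body 30 mm wide and 28 mm high from x=-35 to +55 mm, cross head 60 mm wide and 22 mm high from x=-60 to -35 mm, thin tongue 30 mm wide and 10 mm thick from x=+55 to +95 mm. Origin on the underside near the balance point, x towards the tongue, z up
- scraper: loose scraper already lying in the tray's middle pocket, black handle 24 mm wide, 22 mm high, 50 mm wide thin blade at +x, 180 mm long; origin on the underside, leave it there
- casting: rusted brake head casting fragment, 150 x 80 x 75 mm, bystander; origin at the centre of its underside
- mallet_head: yellow nylon mallet head lying, 100 mm long along its y, 56 mm in diameter, bystander; origin at the centre of its underside
- spacer: green plastic spacer ring, 56 mm across, 16 mm high, bystander; origin at the centre of its underside
- bolt1: hex-headed steel bolt with nut lying down, 83 mm long along its x, 31 mm high, bystander; origin under its middle
- bolt2: second such bolt with nut, bystander; origin under its middle
- switch (a joint): chunky black toggle switch on a grey steel box (100 x 120 x 90 mm) on the right side of the cart; 0 = leaning to the robot, as found; leave it
Things that resemble listed ones, but are neither listed nor needed, are in the scene too. What is shaped like the spanner but purple is not meant.

How it is judged:
By the outcome, as a careful person would: the job done as asked, in the order asked, and still so for the second after the job is handed in, with the robot touching nothing.
It also fails if it takes over 61 s, if anything falls off the work surface, if the arm or the gripper's body presses on something with over 40 N, if the wrist force passes 120 N, or if a joint passes its speed limit or range.

ROBOT

A 6-joint arm with a two-finger parallel gripper is mounted at the origin on the work surface. World frame = base frame: x ahead of the robot, y to its left, z up, the work surface at z = 0. Lengths are in m, angles in degrees, forces in N, time in s.
With the tool pointing down it reaches from about 0.325 to 0.85 m from the base axis. Payload 4.4 kg.
Tool frame: the origin (TCP) lies at the very end of the fingers, on their centre line; the grasp point (between the pads) lies 19 mm behind it (bot.grip_depth is the distance from the TCP to the grasp point, in m); z points along the fingers, y is the line along which they close (so a half turn about z gives the same grasp; the last joint's range is limited). The gripper opens to 94 mm and grips with 3 to 60 N. Pads are 16 mm wide; open, the fingers measure 119 mm over their backs; the gripper's body (75 mm by 177 mm) begins 78 mm behind the grasp point.
Start: joints at [-76.117, 11.837, 88.321, -0, 79.842, -8.623], TCP at [0.22, -0.531, 0.205] pointing down, gripper open.
Joint ranges: [-156.59, 156.59], [-49.26, 127.26], [12.9, 141.05], [-63.56, 243.56], [4.71, 150.69], [-161.64, 161.64]. Speed limits (degrees/s): [159.86, 159.86, 180, 180, 180, 180].

INTERFACE

Orientations are given as a 3x3 rotation matrix whose columns are the frame's x, y, z axes.
In Python, from rig import bot, imaging, job gives the robot as it stands. The module is installed in compiled form; this text tells all that it offers.
- The arm moves only by the tool drive_tool, never from a script. Its argument "moves" is a list of rows, each a list of 2 entries, a list of its own where there are three numbers: the shift along the world's x, y, z in m, then the turn about the world's z in rad. In form: [[[x, y, z], yaw], ...]. A call has exactly 10 rows; each row is the pose to reach, as a shift and turn from the pose commanded when the call began; what a row does not reach only later rows make up. A row lasts 1/12 s, in which the tool goes at most 41.7 mm and 7.16 degrees, less where a joint would pass 70% of its speed; a pose out of reach is approached as far as the arm can. A call with a gripper value outside its range is refused whole. "gripper" is the finger opening in m, from 0 to 0.094, set as the call begins (left out, the last holds). The fingers move at their own pace and stop on an object; the grip force is fixed at half the most. Time passes only in rows, so rows that repeat a pose let the fingers close, or fill a call up. It gives the time, the measured TCP pose, the force, the opening and the grip force at its end, in the units of the state.
- bot.observe(): the state, without advancing time (a new reading comes with each control period).
- imaging.snapshot(name): name is "side" or "top"; returns (picture, depth): 400x640x3 uint8, red, green, blue; 400x640 float32, m along the optical axis (not along the pixel's ray), 0 where there is no reading.
- imaging.get_calibration(name): a dict with "fx", "fy", "cx", "cy" (pixels), "D" ([k1, k2, p1, p2, k3] as OpenCV has them; the pictures are not rectified), "world_from_camera" (4x4, takes a point from camera to world coordinates). Camera axes: x right, y down, z forward; pixel columns grow to the right and rows downward; lengths in m; the calibration is good to about 2 mm. A picture is of the moment at which its call begins. get_calibration takes no time and is no camera call.
- job.sign_off(): hands the job in; it is judged then, once.
The state is a dict: "clock": time; "q": joint angles; "qvel": joint speeds; "effort": joint torques, N m; "ee_pos": TCP position; "ee_rot": TCP orientation; "wrist_force": force on the tool from outside, world axes, zero at the start; "wrist_torque": the same for the moment, N m; "gripper_width": finger opening in m; "grasp_force": force on a finger pad.
Only numpy, scipy, OpenCV 4.12 (cv2) and the standard library are available. Lean on these libraries where they do the work, as an engineer would, in place of code of your own. Each camera call takes 0.05 s, during which the arm holds its last target. There are 200 camera calls.

## Working session

There is one attempt and no reset: what is moved stays moved. The work goes in short steps, Python scripts to look and compute and a tool call to move; the robot and the scene stay as the last step left them, time stands still between calls to the robot, and variables do not carry over. Pictures are saved under pics/ and viewed, at most 10 in all, crops included, and the job is handed in when it is done.

Besides the shell and the picture viewer there is one more tool, called after "Call:" by a JSON object that holds its "name" and its "arguments", one argument or row to a line. drive_tool: Moves the arm, as the interface text tells. Its arguments: {"type":"object","properties":{"moves":{"type":"array"},"gripper":{"type":"number"}},"required":["moves"]}

```bash
mkdir -p pics; cat > h.py <<'E'
import numpy as np, cv2
from rig import bot, imaging, job
def snap(n):
    p,d=imaging.snapshot(n); return p,d,imaging.get_calibration(n)
def save(p,f): cv2.imwrite('pics/'+f,cv2.cvtColor(p,cv2.COLOR_RGB2BGR))
def rays(c,uv):
    K=np.array([[c['fx'],0,c['cx']],[0,c['fy'],c['cy']],[0,0,1.]])
    n=cv2.undistortPoints(np.array(uv,float).reshape(-1,1,2),K,np.array(c['D'],float)).reshape(-1,2)
    return np.c_[n,np.ones(len(n))]
def onplane(c,uv,z):
    T=np.array(c['world_from_camera']); r=rays(c,uv)@T[:3,:3].T; o=T[:3,3]
    return o+r*((z-o[2])/r[:,2])[:,None]
def cloud(c,d):
    v,u=np.mgrid[:400,:640]; r=rays(c,np.c_[u.ravel(),v.ravel()])
    T=np.array(c['world_from_camera']); P=(r*d.reshape(-1,1))@T[:3,:3].T+T[:3,3]
    P[d.ravel()==0]=np.nan
    return P.reshape(400,640,3)
E
python3 - <<'E'
from h import *
for n in ('top','side'):
    p,d,c=snap(n); save(p,n+'0.png'); np.savez(n+'0.npz',p=p,d=d); print(n,np.round(c['world_from_camera'],3).tolist(),c['fx'])
s=bot.observe(); print(s['ee_rot'],s['clock'],s['gripper_width'])
E
```

```text
top [[-0.025, -0.994, 0.106, 0.427], [-1.0, 0.024, -0.007, -0.004], [0.004, -0.106, -0.994, 1.219], [0.0, 0.0, 0.0, 1.0]] 374.54328457601287
side [[-1.0, -0.0, 0.027, 0.503], [-0.021, 0.637, -0.77, 0.852], [-0.017, -0.771, -0.637, 0.8], [0.0, 0.0, 0.0, 1.0]] 387.99587426895664
[[ 9.23812523e-01  3.82844838e-01 -5.02276324e-04]
 [ 3.82845073e-01 -9.23810584e-01  1.91154121e-03]
 [ 2.67815498e-04 -1.95819972e-03 -9.99998047e-01]] 0.1 0.09382456548778022
```

View pics/top0.png

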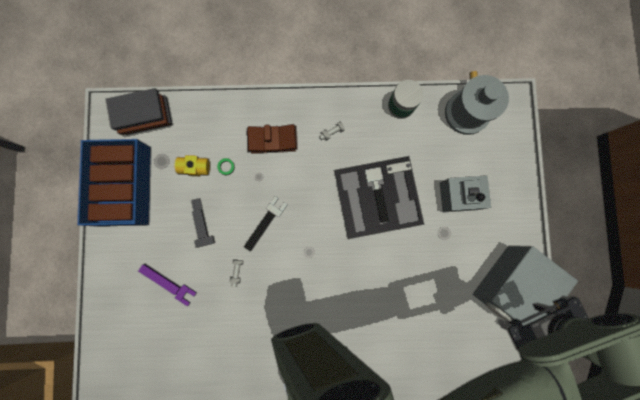

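View pics/side0.png

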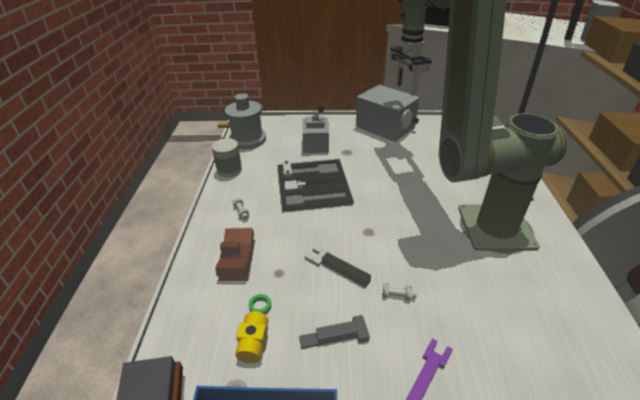

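The top view shows the candidates. The black-handled, steel-jawed tool at (265,223) is the spanner. The same shape in purple at (167,283) is the decoy. The dark grey T at (203,222) is the clamp toe, with its head at (206,242) and tongue at (197,203). The tray is at (380,197), with the bar at (399,166). I'll confirm with an enlarged crop and measure.

```bash
python3 - <<'E'
from h import *
Z=np.load('top0.npz');S=np.load('side0.npz')
a=cv2.resize(Z['p'][150:310,130:430],None,fx=2.6,fy=2.6,interpolation=cv2.INTER_CUBIC)
save(a,'crop0.png')
c=imaging.get_calibration('top'); p=Z['p'].astype(int); d=Z['d']
P=cloud(c,d); g=p.sum(2)/3; mx=p.max(2)-p.min(2)
print('table z', np.nanmedian(P[260:280,300:330,2]), np.nanstd(P[260:280,300:330,2]))
def rect(mask,box,z,name):
    m=np.zeros_like(g,np.uint8); u0,v0,u1,v1=box; m[v0:v1,u0:u1]=mask[v0:v1,u0:u1]
    n,l,st,_=cv2.connectedComponentsWithStats(m); k=1+np.argmax(st[1:,4]); v,u=np.nonzero(l==k)
    W=onplane(c,np.c_[u,v],z)[:,:2]
    r=cv2.minAreaRect((W*1000).astype(np.float32)); 
    print(name,len(u),'px mean',u.mean(),v.mean(),'rect c',np.round(r[0],1),np.round(r[1],1),round(r[2],1),'zmed',np.nanmedian(P[v,u,2]),'mean',np.round(W.mean(0)*1000,1)); print(np.round(cv2.boxPoints(r)).tolist())
    return u,v
rect(g<60,(235,190,295,255),0.022,'spanner handle')
rect(g<100,(185,190,225,255),0.02,'clamp')
rect(g<110,(325,145,432,245),0.016,'tray')
np.set_printoptions(linewidth=250)
print(g[195:262:2,238:294:2].astype(int)); 
E
```

```text
table z -0.0002779887989563523 0.0023421497758521893
spanner handle 310 px mean 259.05806451612904 230.7483870967742 rect c [463.  175.1] [ 23.5 133.8] 54.7 zmed 0.02747739318014286 mean [462.3 175.5]
[[402.0, 204.0], [511.0, 127.0], [524.0, 146.0], [415.0, 223.0]]
clamp 540 px mean 200.7 224.93703703703704 rect c [495.5 363.3] [149.8  60.4] 12.6 zmed 0.023502050091797955 mean [485.6 361.7]
[[416.0, 376.0], [429.0, 317.0], [575.0, 350.0], [562.0, 409.0]]
tray 3903 px mean 377.03407635152445 199.2170125544453 rect c [ 562.8 -209.3] [229. 253.] 9.5 zmed 0.015425687983775749 mean [ 555.  -205.5]
[[429.0, -103.0], [471.0, -353.0], [697.0, -315.0], [655.0, -66.0]]
[[167 164 164 164 163 164 160 161 161 162 162 160 162 162 161 165 166 164 158 162 166 166 163 164 163 164 164 164]
 [167 168 166 168 162 163 161 160 162 162 160 161 165 163 165 165 163 161 168 162 157 163 165 162 164 162 162 161]
 [167 166 166 163 163 163 167 164 162 162 163 163 166 164 162 166 164 161 176 162 145 166 163 165 166 166 165 164]
 [167 170 166 166 165 165 164 162 162 162 165 164 169 166 166 166 168 175 176 140 166 1
[... 2778 characters left out ...]
 170 170]
 [167 167 167 167 162 146 124 159 164 165 163 163 162 164 165 166 166 165 166 165 169 166 168 170 171 170 170 171]
 [167 167 166 167 165 167 166 166 164 166 165 165 165 162 166 166 167 169 167 170 171 168 170 171 172 172 171 171]
 [166 168 164 167 163 163 165 163 162 166 163 165 165 163 166 165 166 167 169 172 171 171 171 172 171 172 171 171]
 [165 168 166 165 166 165 165 165 166 165 167 166 166 168 168 167 167 169 171 169 170 173 171 173 172 173 170 170]
 [147 155 156 165 167 168 168 167 166 167 166 169 166 165 168 169 170 170 169 171 169 172 172 170 172 171 175 172]
 [132 131 120 159 164 165 164 165 165 165 163 165 166 168 166 172 169 169 169 170 171 170 172 174 173 173 171 174]]
```

View pics/crop0.png

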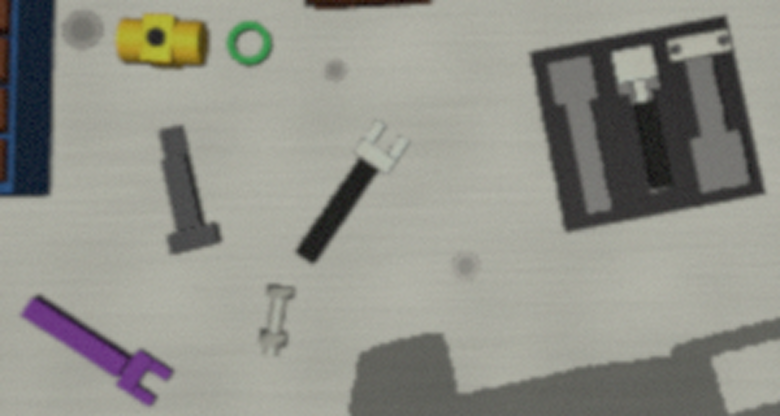

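Crop: the spanner (crop 345,190) has a black handle and steel jaw, and the clamp toe (190,190) is a grey T with its head down. The purple one at (95,350) is the decoy. The spanner pocket is on the left and the clamp pocket with the bar is on the right. Next I'll refine the tray frame and the pocket ends.

```bash
cat >> h.py <<'E'
def proj(c,X):
    T=np.linalg.inv(np.array(c['world_from_camera'])); K=np.array([[c['fx'],0,c['cx']],[0,c['fy'],c['cy']],[0,0,1.]])
    return cv2.projectPoints(np.array(X,float).reshape(-1,1,3),cv2.Rodrigues(T[:3,:3])[0],T[:3,3],K,np.array(c['D'],float))[0].reshape(-1,2)
def samp(g,uv):
    return cv2.remap(g.astype(np.float32),uv[:,:1].astype(np.float32),uv[:,1:].astype(np.float32),cv2.INTER_LINEAR).ravel()
def fr(x,y,yaw,L,z):
    L=np.array(L,float); a=np.radians(yaw); R=np.array([[np.cos(a),-np.sin(a)],[np.sin(a),np.cos(a)]])
    return np.c_[L@R.T+[x,y],np.full(len(L),z)]
def edges(g,c,pose,ax,rng,off,z):
    t=np.arange(rng[0],rng[1],.0005); out=[]
    pr=np.mean([samp(g,proj(c,fr(*pose,np.c_[t,0*t+o] if ax==0 else np.c_[0*t+o,t],z))) for o in off],0)
    pr=cv2.GaussianBlur(pr.reshape(-1,1),(1,9),2).ravel(); gr=np.gradient(pr)
    k=[i for i in range(2,len(t)-2) if abs(gr[i])>1.2 and abs(gr[i])==max(abs(gr[max(0,i-6):i+7]))]
    return [(round(t[i]*1000,1),'+' if gr[i]>0 else '-',round(abs(float(gr[i])),1)) for i in k]
E
python3 - <<'E'
from h import *
pose=(.563,-.2098,9.4)
for n in('top','side'):
    Z=np.load(n+'0.npz'); g=Z['p'].mean(2); c=imaging.get_calibration(n)
    print(n)
    for y in(.1,.04,-.04,-.11): print(' outer x y=',y,edges(g,c,pose,0,(-.14,.14),[y],.016))
    for x in(-.107,.107): print(' outer y x=',x,edges(g,c,pose,1,(-.15,.15),[x],.016))
    print(' span x floor',edges(g,c,pose,0,(-.13,.13),[.077,.08,.083],.006))
    print(' span x rim',edges(g,c,pose,0,(-.13,.13),[.077,.08,.083],.016))
    print(' clamp x floor',edges(g,c,pose,0,(-.13,.13),[-.077,-.08,-.083],.006))
    print(' clamp x rim',edges(g,c,pose,0,(-.13,.13),[-.077,-.08,-.083],.016))
    for x in(-.07,-.06,0,.02): print(' y rim x=',x,edges(g,c,pose,1,(-.14,.14),[x],.016))
E
```

```text
top
 outer x y= 0.1 [(np.float64(-114.5), '-', 7.6), (np.float64(42.5), '+', 4.6), (np.float64(96.0), '-', 4.8), (np.float64(113.5), '+', 7.0)]
 outer x y= 0.04 [(np.float64(-114.0), '-', 7.0), (np.float64(115.0), '+', 8.4)]
 outer x y= -0.04 [(np.float64(-115.0), '-', 8.0), (np.float64(113.5), '+', 7.3)]
 outer x y= -0.11 [(np.float64(-113.0), '-', 7.3), (np.float64(-98.5), '+', 1.9), (np.float64(-86.5), '-', 1.3), (np.float64(-67.0), '-', 1.6), (np.float64(-58.0), '+', 1.3), (np.float64(-36.5), '-', 1.6), (np.float64(-30.5), '-', 2.6), (np.float64(52.5), '-', 1.3), (np.float64(69.5), '+', 8.5), (np.float64(79.5), '-', 4.5), (np.float64(89.5), '+', 3.9), (np.float64(97.0), '-', 8.2), (np.float64(114.0), '+', 7.4)]
 outer y x= -0.107 [(np.float64(-126.0), '-', 7.6), (np.float64(126.5), '+', 6.4)]
 outer y x= 0.107 [(np.float64(-126.5), '-', 7.3), (np.float64(-63.5), '-', 1.3), (np.float64(126.5), '+', 7.4)]
 span x floor [(np.float64(-114.5), '-', 7.2), (np.float64(-96.5), '+', 4.5), (np.float64(98.0), '-', 4.8), (np.float64(115.5), '+', 6.7)]
 span x rim [(np.float64(-114.5), '-', 7
[... 3030 characters left out ...]
2.7), (np.float64(94.0), '-', 2.5), (np.float64(137.5), '+', 3.7)]
 y rim x= -0.06 [(np.float64(-128.0), '-', 3.5), (np.float64(-123.0), '-', 3.6), (np.float64(-101.5), '+', 2.3), (np.float64(-51.5), '-', 1.8), (np.float64(71.5), '+', 2.6), (np.float64(93.5), '-', 2.2), (np.float64(137.0), '+', 3.5)]
 y rim x= 0 [(np.float64(-124.0), '-', 4.1), (np.float64(-85.5), '+', 2.3), (np.float64(-66.0), '-', 1.9), (np.float64(72.0), '+', 2.5), (np.float64(94.0), '-', 2.2), (np.float64(137.5), '+', 3.6)]
 y rim x= 0.02 [(np.float64(-128.0), '-', 3.5), (np.float64(-83.5), '+', 1.9), (np.float64(-65.0), '-', 2.0), (np.float64(74.0), '+', 2.6), (np.float64(93.5), '-', 2.1), (np.float64(138.0), '+', 2.9)]
```

Tray centre is about (563, −210) mm with yaw 9.4°, so spanner_home is about (555, −130) mm, and clamp_home lies at tray (2, −80). The spanner is at about (487, 158) mm with yaw −35.2°. The clamp is at about (478, 360) mm with yaw 12.7°. I'm moving to the spanner now.

Call:
{"name": "drive_tool", "arguments": {
  "moves": [
    [[0.0145,0.0375,0],0],
    [[0.029,0.075,0],0],
    [[0.0435,0.1125,0],0.12],
    [[0.058,0.15,0],0.24],
    [[0.0725,0.1875,0],0.36],
    [[0.087,0.225,0],0.48],
    [[0.1015,0.2625,0],0.6],
    [[0.116,0.3,0],0.72],
    [[0.1305,0.3375,0],0.84],
    [[0.145,0.375,0],0.96]
  ],
  "gripper": 0.094
}}

```text
clock: 0.93
ee_pos: [0.365, -0.1542, 0.2052]
ee_rot: [[0.211, 0.977, -0.0], [0.977, -0.211, 0.0], [0.0, -0.0, -1.0]]
wrist_force: [0.5, -1.0, -0.7]
gripper_width: 0.0937
grasp_force: 0.0
```

Call:
{"name": "drive_tool", "arguments": {
  "moves": [
    [[0.0122,0.0314,0],0.1174],
    [[0.0244,0.0628,0],0.2348],
    [[0.0366,0.0942,0],0.3522],
    [[0.0488,0.1256,0],0.4696],
    [[0.061,0.157,-0.01],0.587],
    [[0.0732,0.1884,-0.025],0.7044],
    [[0.0854,0.2198,-0.04],0.8218],
    [[0.0976,0.2512,-0.06],0.9392],
    [[0.1098,0.2826,-0.08],1.0566],
    [[0.122,0.314,-0.095],1.174]
  ]
}}

```text
clock: 1.77
ee_pos: [0.4861, 0.1594, 0.1083]
ee_rot: [[-0.82, 0.572, -0.002], [0.572, 0.82, -0.0], [0.002, -0.002, -1.0]]
wrist_force: [0.4, 0.1, -0.3]
gripper_width: 0.0939
grasp_force: 0.0
```

```bash
python3 - <<'E'
from h import *
s=bot.observe(); R=np.array(s['ee_rot']); print(s['clock'],np.round(s['ee_pos'],4),np.degrees(np.arctan2(R[1,0],R[0,0])),np.round(s['q'],1))
p,d,c=snap('side'); save(cv2.resize(p[180:360,220:460],None,fx=3,fy=3,interpolation=cv2.INTER_CUBIC),'s1.png')
# side view refinement of the spanner axis/ends from first side picture
Z=np.load('side0.npz');g=Z['p'].mean(2)
for n in('top','side'):
    g=np.load(n+'0.npz')['p'].mean(2);c=imaging.get_calibration(n); pose=(.4875,.1577,-35.2)
    print(n,'span x',edges(g,c,pose,0,(-.13,.13),[-.004,0,.004],.028),'y',edges(g,c,pose,1,(-.04,.04),[-.02],.028),edges(g,c,pose,1,(-.04,.04),[-.09],.028),'prong',edges(g,c,pose,0,(.03,.12),[-.02],.014),edges(g,c,pose,0,(.03,.12),[.02],.014))
    pose=(.4784,.3595,12.7)
    print(n,'clamp x',edges(g,c,pose,0,(-.09,.13),[-.004,0,.004],.022),edges(g,c,pose,0,(-.09,.13),[-.02,.02],.022),edges(g,c,pose,0,(.03,.13),[0],.010),'y',[edges(g,c,pose,1,(-.05,.05),[o],.028) for o in(-.02,0.02,.045)])
E
```

```text
1.7667 [0.4861 0.1594 0.1083] 145.1318543603209 [  8.5  10.3 102.5  -0.   67.4 -46.7]
top span x [(np.float64(-99.0), '-', 8.5), (np.float64(39.0), '+', 8.8), (np.float64(60.5), '-', 1.3)] y [(np.float64(-14.5), '-', 8.6), (np.float64(13.0), '+', 7.2)] [(np.float64(-14.0), '-', 8.2), (np.float64(13.0), '+', 8.4)] prong [(np.float64(42.0), '+', 2.3), (np.float64(58.0), '-', 1.4), (np.float64(65.0), '+', 1.5)] [(np.float64(42.5), '+', 2.6), (np.float64(88.0), '-', 1.6)]
top clamp x [(np.float64(-59.5), '-', 6.6), (np.float64(94.5), '+', 5.8)] [(np.float64(-59.0), '-', 6.2), (np.float64(-32.5), '+', 4.6), (np.float64(56.5), '+', 1.5)] [(np.float64(96.0), '+', 5.6)] y [[(np.float64(-18.0), '-', 7.9), (np.float64(-11.0), '+', 2.7), (np.float64(17.5), '+', 6.1)], [(np.float64(-17.5), '-', 7.2), (np.float64(-10.0), '+', 2.0), (np.float64(18.0), '+', 5.4)], [(np.float64(-16.5), '-', 7.7), (np.float64(-9.5), '+', 1.8), (np.float64(17.0), '+', 5.2)]]
side span x [(np.float64(-105.0), '-', 8.1), (np.float64(38.5), '+', 7.5), (np.float64(53.5), '-', 3.4), (np.float64(78.0), '+', 3.1)] y [(np.float64(-12.0), '-', 7.0), (np.float64(36.0), '+', 6.4)] [(np.float64(-12.0), '-', 7.7), (np.float64(37.0), '+', 6.4)] prong [(np.float64(47.0), '+', 5.3)] [(np.float64(39.5), '+', 6.8), (np.float64(59.5), '-', 1.6), (np.float64(64.5), '+', 1.8)]
side clamp x [(np.float64(-58.0), '-', 7.9), (np.float64(58.5), '+', 2.6), (np.float64(97.0), '+', 5.3)] [(np.float64(-57.5), '-', 7.8), (np.float64(-30.5), '+', 4.0), (np.float64(97.0), '+', 4.1)] [(np.float64(53.5), '-', 2.4), (np.float64(59.0), '+', 2.4), (np.float64(97.5), '+', 7.8)] y [[(np.float64(-11.0), '-', 7.3), (np.float64(17.5), '-', 2.2), (np.float64(36.0), '+', 7.9)], [(np.float64(-11.0), '-', 6.4), (np.float64(17.5), '-', 2.9), (np.float64(37.0), '+', 7.9)], [(np.float64(-11.5), '-', 6.6), (np.float64(18.5), '-', 2.8), (np.float64(39.0), '+', 6.6)]]
```

The edges agree with the spanner pose to about 1 mm. Next I lower onto the handle at the balance point and grip it.

Call:
{"name": "drive_tool", "arguments": {
  "moves": [
    [[0,0,-0.02],0],
    [[0,0,-0.045],0],
    [[0,0,-0.065],0],
    [[0,0,-0.08],0],
    [[0,0,-0.09],0],
    [[0,0,-0.095],0],
    [[0,0,-0.097],0],
    [[0,0,-0.097],0],
    [[0,0,-0.097],0],
    [[0,0,-0.097],0]
  ]
}}

```text
clock: 2.65
ee_pos: [0.4882, 0.1579, 0.0145]
ee_rot: [[-0.817, 0.577, 0.002], [0.577, 0.817, 0.0], [-0.002, 0.002, -1.0]]
wrist_force: [-0.2, 0.1, 1.4]
gripper_width: 0.0938
grasp_force: 0.0
```

Call:
{"name": "drive_tool", "arguments": {
  "moves": [
    [[0,0,0],0],
    [[0,0,0],0],
    [[0,0,0],0],
    [[0,0,0],0],
    [[0,0,0],0],
    [[0,0,0],0],
    [[0,0,0],0],
    [[0,0,0],0],
    [[0,0,0],0],
    [[0,0,0],0]
  ],
  "gripper": 0.0
}}

```text
clock: 3.48
ee_pos: [0.487, 0.1578, 0.0134]
ee_rot: [[-0.817, 0.577, -0.0], [0.577, 0.817, -0.0], [0.0, -0.0, -1.0]]
wrist_force: [-0.1, -0.3, 0.2]
gripper_width: 0.0311
grasp_force: 0.0
```

Call:
{"name": "drive_tool", "arguments": {
  "moves": [
    [[0,0,0],0],
    [[0,0,0],0],
    [[0,0,0],0],
    [[0,0,0],0],
    [[0,0,0.003],0],
    [[0,0,0.01],0],
    [[0,0,0.02],0],
    [[0,0,0.03],0],
    [[0,0,0.037],0],
    [[0,0,0.04],0]
  ]
}}

```text
clock: 4.32
ee_pos: [0.4885, 0.1579, 0.0555]
ee_rot: [[-0.817, 0.577, 0.003], [0.577, 0.817, 0.0], [-0.002, 0.002, -1.0]]
wrist_force: [-0.3, 0.8, -4.5]
gripper_width: 0.0255
grasp_force: 30.0
```

Call:
{"name": "drive_tool", "arguments": {
  "moves": [
    [[0.001,-0.004,0.006],0],
    [[0.004,-0.015,0.018],0.05],
    [[0.008,-0.032,0.03],0.12],
    [[0.013,-0.054,0.04],0.2],
    [[0.019,-0.079,0.045],0.28],
    [[0.025,-0.105,0.045],0.36],
    [[0.031,-0.132,0.045],0.44],
    [[0.037,-0.158,0.045],0.52],
    [[0.043,-0.183,0.045],0.6],
    [[0.049,-0.206,0.045],0.66]
  ]
}}

```text
clock: 5.15
ee_pos: [0.5358, -0.0501, 0.0985]
ee_rot: [[-0.999, -0.048, -0.001], [-0.048, 0.999, -0.0], [0.001, -0.0, -1.0]]
wrist_force: [0.9, 0.6, -5.5]
gripper_width: 0.0257
grasp_force: 30.0
```

Call:
{"name": "drive_tool", "arguments": {
  "moves": [
    [[0.005,-0.021,0],0.04],
    [[0.01,-0.04,0],0.07],
    [[0.0135,-0.056,-0.005],0.095],
    [[0.0165,-0.07,-0.015],0.11],
    [[0.018,-0.078,-0.025],0.118],
    [[0.019,-0.082,-0.032],0.118],
    [[0.019,-0.082,-0.037],0.118],
    [[0.019,-0.082,-0.04],0.118],
    [[0.019,-0.082,-0.04],0.118],
    [[0.019,-0.082,-0.04],0.118]
  ]
}}

```text
clock: 5.98
ee_pos: [0.5548, -0.1293, 0.0583]
ee_rot: [[-0.987, -0.163, -0.001], [-0.163, 0.987, 0.0], [0.001, 0.001, -1.0]]
wrist_force: [0.2, -1.0, -4.5]
gripper_width: 0.0255
grasp_force: 30.0
```

```bash
python3 - <<'E'
from h import *
s=bot.observe(); R=np.array(s['ee_rot']); print(s['clock'],np.round(s['ee_pos'],4),np.degrees(np.arctan2(R[1,0],R[0,0])),s['wrist_torque'])
a,_,c1=snap('side');b,_,c2=snap('top'); np.savez('h2.npz',side=a,top=b)
A=cv2.resize(a[140:230,250:380],None,fx=3.05,fy=3.05,interpolation=cv2.INTER_CUBIC);B=cv2.resize(b[140:245,320:440],None,fx=3.3,fy=3.3,interpolation=cv2.INTER_CUBIC)
o=np.zeros((360,800,3),np.uint8);o[:A.shape[0],:A.shape[1]]=A;o[:B.shape[0],400:400+B.shape[1]]=B;save(o,'hover1.png')
z=s['ee_pos'][2]-.013; pose=(s['ee_pos'][0],s['ee_pos'][1],9.4)
for n,g,c in(('side',a.mean(2),c1),('top',b.mean(2),c2)):
    print(n,'jaw x',edges(g,c,pose,0,(.02,.12),[-.018],z+.014),edges(g,c,pose,0,(.02,.12),[.018],z+.014),'handle x',edges(g,c,pose,0,(-.13,-.03),[-.004,0,.004],z+.028),'jaw y',edges(g,c,pose,1,(-.05,.05),[.055],z+.014),'h y',edges(g,c,pose,1,(-.04,.04),[-.08],z+.028))
E
```

```text
5.9833 [ 0.5548 -0.1293  0.0583] -170.59562586861915 [ 0.02566566 -0.16400803 -0.00596884]
side jaw x [(np.float64(40.0), '+', 5.3), (np.float64(49.5), '+', 2.1), (np.float64(92.0), '-', 6.5), (np.float64(108.5), '+', 7.5)] [(np.float64(40.0), '+', 3.7), (np.float64(62.0), '+', 3.4), (np.float64(90.5), '-', 6.7), (np.float64(110.0), '+', 8.0)] handle x [(np.float64(-103.0), '-', 8.1)] jaw y [(np.float64(-44.0), '+', 4.2), (np.float64(-9.5), '-', 2.0), (np.float64(14.5), '-', 1.7), (np.float64(24.0), '-', 1.2)] h y []
top jaw x [(np.float64(72.5), '-', 2.0), (np.float64(96.0), '-', 1.2), (np.float64(105.5), '+', 1.5)] [(np.float64(36.0), '-', 1.3), (np.float64(61.0), '-', 1.8), (np.float64(76.5), '+', 4.7), (np.float64(90.0), '-', 8.7), (np.float64(102.0), '+', 7.7)] handle x [(np.float64(-127.0), '+', 2.6), (np.float64(-83.5), '-', 3.4)] jaw y [(np.float64(-9.5), '-', 1.8), (np.float64(-3.0), '+', 2.4), (np.float64(6.0), '-', 2.5), (np.float64(13.0), '+', 2.0), (np.float64(25.0), '-', 3.4), (np.float64(47.0), '+', 4.4)] h y [(np.float64(-15.0), '-', 1.4), (np.float64(-9.5), '-', 1.4), (np.float64(0.0), '+', 2.3), (np.float64(6.0), '+', 2.4)]
```

View pics/hover1.png

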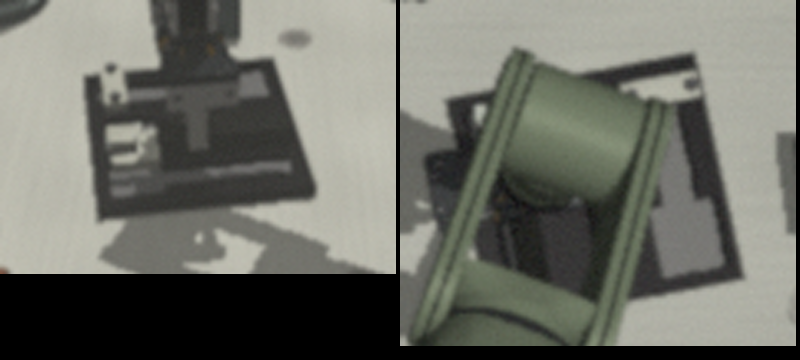

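The hover view shows the spanner in the gripper over its pocket with the jaw to +x: side crop jaw at (130,140), clear pocket strip at (205,170). Its jaw end measures 90–91 mm ahead of the TCP, as it should. Next I lower it slowly.

Call:
{"name": "drive_tool", "arguments": {
  "moves": [
    [[0,0,-0.005],0],
    [[0,0,-0.012],0],
    [[0,0,-0.019],0],
    [[0,0,-0.024],0],
    [[0,0,-0.027],0],
    [[0,0,-0.029],0],
    [[0,0,-0.031],0],
    [[0,0,-0.032],0],
    [[0,0,-0.032],0],
    [[0,0,-0.032],0]
  ]
}}

```text
clock: 6.92
ee_pos: [0.5553, -0.1303, 0.0266]
ee_rot: [[-0.987, -0.162, 0.0], [-0.162, 0.987, -0.0], [-0.0, -0.0, -1.0]]
wrist_force: [0.7, -0.7, -4.4]
gripper_width: 0.0258
grasp_force: 30.0
```

Call:
{"name": "drive_tool", "arguments": {
  "moves": [
    [[0,0,-0.001],0],
    [[0,0,-0.002],0],
    [[0,0,-0.003],0],
    [[0,0,-0.004],0],
    [[0,0,-0.005],0],
    [[0,0,-0.006],0],
    [[0,0,-0.0065],0],
    [[0,0,-0.007],0],
    [[0,0,-0.007],0],
    [[0,0,-0.007],0]
  ]
}}

```text
clock: 7.75
ee_pos: [0.5551, -0.1302, 0.0195]
ee_rot: [[-0.987, -0.163, 0.0], [-0.163, 0.987, -0.0], [-0.0, -0.0, -1.0]]
wrist_force: [0.1, -0.1, -4.1]
gripper_width: 0.0259
grasp_force: 30.0
```

Call:
{"name": "drive_tool", "arguments": {
  "moves": [
    [[0,0,-0.0003],0],
    [[0,0,-0.0006],0],
    [[0,0,-0.0009],0],
    [[0,0,-0.0012],0],
    [[0,0,-0.0012],0],
    [[0,0,-0.0012],0],
    [[0,0,-0.0012],0],
    [[0,0,-0.0012],0],
    [[0,0,-0.0012],0],
    [[0,0,-0.0012],0]
  ]
}}

```text
clock: 8.58
ee_pos: [0.5552, -0.1302, 0.0195]
ee_rot: [[-0.987, -0.163, -0.0], [-0.163, 0.987, -0.0], [0.0, -0.0, -1.0]]
wrist_force: [-4.9, 1.4, 5.8]
gripper_width: 0.0255
grasp_force: 30.0
```

It is on the floor: the force has turned upward and the underside is at 6 mm. Releasing.

Call:
{"name": "drive_tool", "arguments": {
  "moves": [
    [[0,0,0.0007],0],
    [[0,0,0.0007],0],
    [[0,0,0.0007],0],
    [[0,0,0.0007],0],
    [[0,0,0.0007],0],
    [[0,0,0.0007],0],
    [[0,0,0.0007],0],
    [[0,0,0.0007],0],
    [[0,0,0.0007],0],
    [[0,0,0.0007],0]
  ],
  "gripper": 0.06
}}

```text
clock: 9.42
ee_pos: [0.5551, -0.1302, 0.0189]
ee_rot: [[-0.987, -0.162, -0.0], [-0.162, 0.987, 0.0], [0.0, 0.0, -1.0]]
wrist_force: [-0.4, 0.1, 0.5]
gripper_width: 0.06
grasp_force: 0.0
```

Call:
{"name": "drive_tool", "arguments": {
  "moves": [
    [[0,0,0.006],0],
    [[0,0,0.02],0],
    [[0,0,0.045],0],
    [[0,0,0.075],0],
    [[0,0,0.1],0],
    [[-0.002,0.03,0.1],0],
    [[-0.006,0.065,0.1],0.01],
    [[-0.011,0.105,0.1],0.02],
    [[-0.016,0.145,0.1],0.03],
    [[-0.021,0.185,0.1],0.04]
  ]
}}

```text
clock: 10.25
ee_pos: [0.5338, 0.0562, 0.1197]
ee_rot: [[-0.98, -0.201, 0.001], [-0.201, 0.98, -0.0], [-0.001, -0.0, -1.0]]
wrist_force: [0.3, 0.0, -0.3]
gripper_width: 0.0602
grasp_force: 0.0
```

```bash
python3 - <<'E'
from h import *
b,_,c=snap('top'); a,_,c1=snap('side'); np.savez('h3.npz',side=a,top=b); s=bot.observe(); print(s['clock'],np.round(s['ee_pos'],4))
A=cv2.resize(a[140:230,250:380],None,fx=3.05,fy=3.05,interpolation=cv2.INTER_CUBIC);B=cv2.resize(b[140:245,320:440],None,fx=3.3,fy=3.3,interpolation=cv2.INTER_CUBIC)
o=np.zeros((360,800,3),np.uint8);o[:A.shape[0],:A.shape[1]]=A;o[:B.shape[0],400:400+B.shape[1]]=B;save(o,'placed1.png')
E
```

```text
10.35 [0.5327 0.0601 0.1194]
```

View pics/placed1.png

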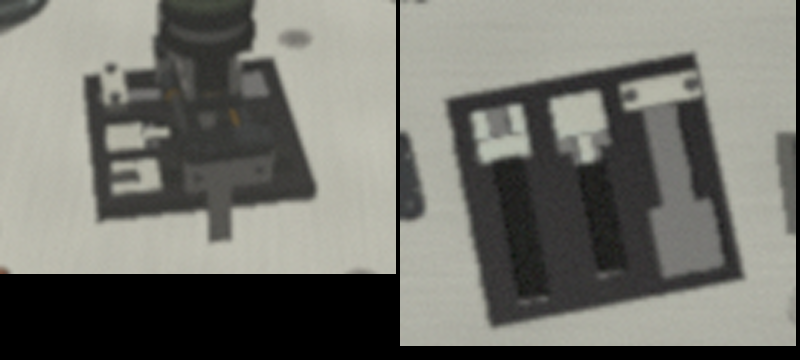

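The spanner lies flat in its pocket: top crop jaw at (500,135), handle at (522,230). The scraper is untouched. Next, the clamp toe.

Call:
{"name": "drive_tool", "arguments": {
  "moves": [
    [[-0.0065,0.036,0],0],
    [[-0.013,0.072,0],0.003],
    [[-0.0195,0.108,0],0.006],
    [[-0.026,0.144,0],0.009],
    [[-0.0325,0.18,0],0.012],
    [[-0.039,0.216,0],0.015],
    [[-0.045,0.25,0],0.018],
    [[-0.051,0.282,-0.01],0.018],
    [[-0.0545,0.302,-0.025],0.018],
    [[-0.0555,0.308,-0.04],0.018]
  ],
  "gripper": 0.08
}}

```text
clock: 11.18
ee_pos: [0.479, 0.366, 0.0798]
ee_rot: [[-0.975, -0.222, 0.003], [-0.222, 0.975, 0.002], [-0.003, 0.002, -1.0]]
wrist_force: [-0.1, -0.4, 0.1]
gripper_width: 0.08
grasp_force: 0.0
```

Call:
{"name": "drive_tool", "arguments": {
  "moves": [
    [[0,0,-0.01],0],
    [[0,0,-0.025],0],
    [[0,0,-0.04],0],
    [[0,0,-0.05],0],
    [[0,0,-0.058],0],
    [[0,0,-0.063],0],
    [[0,0,-0.065],0],
    [[0,0,-0.065],0],
    [[0,0,-0.065],0],
    [[0,0,-0.065],0]
  ]
}}

```text
clock: 12.02
ee_pos: [0.4793, 0.3631, 0.0148]
ee_rot: [[-0.976, -0.219, 0.001], [-0.219, 0.976, 0.001], [-0.002, 0.0, -1.0]]
wrist_force: [0.2, 0.1, 1.0]
gripper_width: 0.08
grasp_force: 0.0
```

Call:
{"name": "drive_tool", "arguments": {
  "moves": [
    [[0,0,0],0],
    [[0,0,0],0],
    [[0,0,0],0],
    [[0,0,0],0],
    [[0,0,0],0],
    [[0,0,0],0],
    [[0,0,0],0],
    [[0,0,0],0],
    [[0,0,0],0],
    [[0,0,0],0]
  ],
  "gripper": 0.0
}}

```text
clock: 12.85
ee_pos: [0.4785, 0.3631, 0.0139]
ee_rot: [[-0.976, -0.219, -0.0], [-0.219, 0.976, 0.0], [-0.0, 0.0, -1.0]]
wrist_force: [-0.5, 1.4, -1.1]
gripper_width: 0.0295
grasp_force: 30.0
```

Call:
{"name": "drive_tool", "arguments": {
  "moves": [
    [[0,0,0.003],0],
    [[0,0,0.012],0],
    [[0,0,0.025],0],
    [[0,0,0.04],0],
    [[0.001,-0.006,0.053],0],
    [[0.002,-0.018,0.064],0],
    [[0.004,-0.036,0.073],0],
    [[0.006,-0.06,0.08],-0.005],
    [[0.009,-0.09,0.084],-0.01],
    [[0.012,-0.123,0.085],-0.015]
  ]
}}

```text
clock: 13.68
ee_pos: [0.4916, 0.2392, 0.1013]
ee_rot: [[-0.979, -0.206, 0.004], [-0.206, 0.979, 0.001], [-0.004, 0.0, -1.0]]
wrist_force: [0.7, -0.4, -5.1]
gripper_width: 0.0293
grasp_force: 30.0
```

Call:
{"name": "drive_tool", "arguments": {
  "moves": [
    [[0.0035,-0.036,0],-0.004],
    [[0.007,-0.072,0],-0.008],
    [[0.0105,-0.108,0],-0.012],
    [[0.014,-0.144,0],-0.016],
    [[0.0175,-0.18,0],-0.02],
    [[0.021,-0.216,0],-0.024],
    [[0.0245,-0.252,0],-0.028],
    [[0.028,-0.286,0],-0.032],
    [[0.031,-0.318,0],-0.036],
    [[0.034,-0.348,0],-0.04]
  ]
}}

```text
clock: 14.52
ee_pos: [0.5244, -0.1108, 0.1002]
ee_rot: [[-0.986, -0.164, 0.001], [-0.164, 0.986, -0.001], [-0.001, -0.001, -1.0]]
wrist_force: [-0.4, -0.2, -6.1]
gripper_width: 0.0294
grasp_force: 30.0
```

Call:
{"name": "drive_tool", "arguments": {
  "moves": [
    [[0.003,-0.028,0],-0.001],
    [[0.006,-0.055,0],-0.002],
    [[0.009,-0.08,0],-0.003],
    [[0.012,-0.104,0],-0.003],
    [[0.0145,-0.126,0],-0.003],
    [[0.0165,-0.145,-0.005],-0.003],
    [[0.018,-0.16,-0.013],-0.003],
    [[0.019,-0.171,-0.022],-0.003],
    [[0.019,-0.178,-0.03],-0.003],
    [[0.019,-0.182,-0.036],-0.003]
  ]
}}

```text
clock: 15.35
ee_pos: [0.5425, -0.2902, 0.0613]
ee_rot: [[-0.987, -0.162, -0.002], [-0.162, 0.987, 0.002], [0.002, 0.002, -1.0]]
wrist_force: [-0.3, 0.6, -5.3]
gripper_width: 0.0296
grasp_force: 30.0
```

Call:
{"name": "drive_tool", "arguments": {
  "moves": [
    [[0,-0.001,0],0],
    [[0,-0.002,0],0],
    [[0,-0.003,0],0],
    [[0,-0.004,0],0],
    [[0,-0.004,0],0],
    [[0,-0.004,0],0],
    [[0,-0.004,0],0],
    [[0,-0.004,0],0],
    [[0,-0.004,0],0],
    [[0,-0.004,0],0]
  ]
}}

```text
clock: 16.18
ee_pos: [0.5436, -0.2942, 0.063]
ee_rot: [[-0.987, -0.163, 0.0], [-0.163, 0.987, 0.0], [-0.0, 0.0, -1.0]]
wrist_force: [-0.3, -0.2, -6.7]
gripper_width: 0.0297
grasp_force: 30.0
```

```bash
python3 - <<'E'
from h import *
s=bot.observe(); R=np.array(s['ee_rot']); print(s['clock'],np.round(s['ee_pos'],4),np.degrees(np.arctan2(R[1,0],R[0,0])),s['wrist_torque'])
a,_,c1=snap('side');b,_,c2=snap('top'); np.savez('h4.npz',side=a,top=b)
A=cv2.resize(a[130:230,250:380],None,fx=3.05,fy=3.05,interpolation=cv2.INTER_CUBIC);B=cv2.resize(b[140:245,320:440],None,fx=3.3,fy=3.3,interpolation=cv2.INTER_CUBIC)
o=np.zeros((360,800,3),np.uint8);o[:A.shape[0],:A.shape[1]]=A;o[:B.shape[0],400:400+B.shape[1]]=B;save(o,'hover2.png')
z=s['ee_pos'][2]-.0139; pose=(s['ee_pos'][0],s['ee_pos'][1],9.4)
for n,g,c in(('side',a.mean(2),c1),('top',b.mean(2),c2)):
    print(n,'tongue x',edges(g,c,pose,0,(.02,.12),[-.005],z+.01),edges(g,c,pose,0,(.02,.12),[.005],z+.01),'head x',edges(g,c,pose,0,(-.1,-.02),[.024],z+.022),edges(g,c,pose,0,(-.1,-.02),[-.024],z+.022),'head y',edges(g,c,pose,1,(-.06,.06),[-.05],z+.022),'t y',edges(g,c,pose,1,(-.04,.04),[.08],z+.01))
E
```

```text
16.1833 [ 0.5436 -0.2942  0.063 ] -170.64736436311608 [ 0.04770512 -0.16510912 -0.05688403]
side tongue x [(np.float64(56.0), '+', 2.3), (np.float64(97.0), '+', 5.1), (np.float64(109.0), '-', 1.4)] [(np.float64(56.5), '+', 2.0), (np.float64(96.0), '+', 5.5), (np.float64(109.5), '-', 4.6), (np.float64(118.0), '+', 2.5)] head x [(np.float64(-59.0), '-', 6.2), (np.float64(-35.0), '-', 2.1)] [(np.float64(-57.5), '-', 4.3), (np.float64(-39.5), '-', 1.7)] head y [(np.float64(-30.0), '-', 2.7)] t y [(np.float64(-12.0), '-', 3.2), (np.float64(19.5), '-', 1.3)]
top tongue x [(np.float64(24.0), '+', 1.8), (np.float64(31.0), '-', 2.4), (np.float64(59.5), '+', 2.2), (np.float64(96.5), '+', 6.0), (np.float64(118.0), '-', 1.5)] [(np.float64(55.5), '+', 3.0), (np.float64(97.5), '+', 7.5), (np.float64(118.0), '-', 1.3)] head x [(np.float64(-81.5), '-', 2.5), (np.float64(-74.5), '+', 2.9), (np.float64(-69.0), '+', 3.4), (np.float64(-56.5), '-', 2.6), (np.float64(-47.5), '+', 1.8), (np.float64(-35.5), '-', 3.8)] [(np.float64(-98.5), '+', 2.0), (np.float64(-52.5), '-', 1.7), (np.float64(-34.0), '-', 2.9), (np.float64(-22.0), '+', 1.9)] head y [(np.float64(-30.0), '-', 5.5), (np.float64(-20.0), '+', 1.3), (np.float64(6.0), '+', 1.5), (np.float64(15.5), '-', 2.3), (np.float64(24.5), '+', 2.6), (np.float64(39.5), '-', 4.4)] t y [(np.float64(-32.5), '-', 7.4), (np.float64(-16.0), '+', 2.7), (np.float64(13.0), '-', 2.1), (np.float64(28.0), '-', 2.0)]
```

View pics/hover2.png

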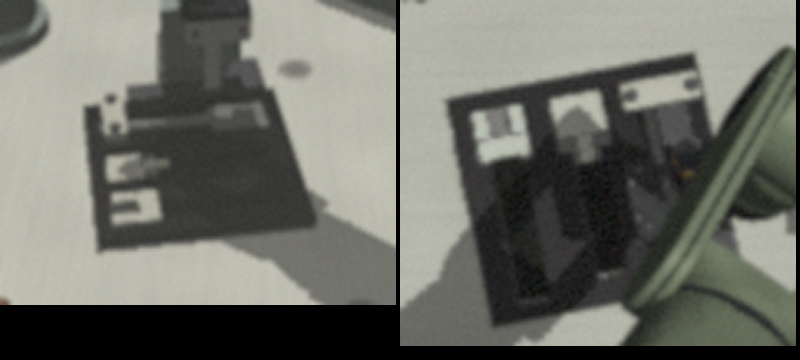

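The hover view shows the clamp toe aligned over its pocket: side crop tongue end at (128,92), bar at (113,112), pocket clear below. Its origin sits about 1.5 mm ahead of the TCP. Lowering with that corrected.

Call:
{"name": "drive_tool", "arguments": {
  "moves": [
    [[-0.001,0,-0.005],0],
    [[-0.0015,0,-0.012],0],
    [[-0.0015,0,-0.019],0],
    [[-0.0015,0,-0.025],0],
    [[-0.0015,0,-0.029],0],
    [[-0.0015,0,-0.032],0],
    [[-0.0015,0,-0.034],0],
    [[-0.0015,0,-0.035],0],
    [[-0.0015,0,-0.036],0],
    [[-0.0015,0,-0.036],0]
  ]
}}

```text
clock: 17.12
ee_pos: [0.5422, -0.2943, 0.027]
ee_rot: [[-0.987, -0.163, 0.0], [-0.163, 0.987, -0.0], [-0.0, -0.0, -1.0]]
wrist_force: [0.1, -0.2, -5.9]
gripper_width: 0.0296
grasp_force: 30.0
```

Call:
{"name": "drive_tool", "arguments": {
  "moves": [
    [[0,0,-0.001],0],
    [[0,0,-0.002],0],
    [[0,0,-0.003],0],
    [[0,0,-0.004],0],
    [[0,0,-0.005],0],
    [[0,0,-0.006],0],
    [[0,0,-0.0065],0],
    [[0,0,-0.007],0],
    [[0,0,-0.007],0],
    [[0,0,-0.007],0]
  ]
}}

```text
clock: 17.95
ee_pos: [0.5421, -0.2943, 0.0199]
ee_rot: [[-0.987, -0.162, 0.0], [-0.162, 0.987, -0.0], [-0.0, -0.0, -1.0]]
wrist_force: [0.8, -0.2, -5.0]
gripper_width: 0.03
grasp_force: 30.0
```

On the floor. Sliding along tray +x, most of the 35 mm first.

Call:
{"name": "drive_tool", "arguments": {
  "moves": [
    [[0.001,0.0002,-0.0003],0],
    [[0.004,0.0007,-0.0003],0],
    [[0.008,0.0013,-0.0003],0],
    [[0.012,0.002,-0.0003],0],
    [[0.016,0.0026,-0.0003],0],
    [[0.02,0.0033,-0.0003],0],
    [[0.024,0.004,-0.0003],0],
    [[0.027,0.0045,-0.0003],0],
    [[0.029,0.0048,-0.0003],0],
    [[0.0296,0.0049,-0.0003],0]
  ]
}}

```text
clock: 18.78
ee_pos: [0.5721, -0.2894, 0.0199]
ee_rot: [[-0.987, -0.163, 0.0], [-0.163, 0.987, -0.0], [-0.0, -0.0, -1.0]]
wrist_force: [-3.2, -1.2, 1.2]
gripper_width: 0.0297
grasp_force: 30.0
```

Call:
{"name": "drive_tool", "arguments": {
  "moves": [
    [[0.0007,0.0001,0],0],
    [[0.0015,0.0002,0],0],
    [[0.0022,0.0004,0],0],
    [[0.003,0.0005,0],0],
    [[0.0037,0.0006,0],0],
    [[0.0044,0.0007,0],0],
    [[0.0049,0.0008,0],0],
    [[0.0049,0.0008,0],0],
    [[0.0049,0.0008,0],0],
    [[0.0049,0.0008,0],0]
  ]
}}

```text
clock: 19.62
ee_pos: [0.5768, -0.2887, 0.0199]
ee_rot: [[-0.987, -0.162, 0.0], [-0.162, 0.987, -0.0], [-0.0, -0.0, -1.0]]
wrist_force: [-4.4, -1.6, 2.7]
gripper_width: 0.0296
grasp_force: 30.0
```

Nominally home. I'll probe gently for the end wall, which is 2 mm past home, as a reference.

Call:
{"name": "drive_tool", "arguments": {
  "moves": [
    [[0.0003,0,0],0],
    [[0.0006,0.0001,0],0],
    [[0.0009,0.0001,0],0],
    [[0.0012,0.0002,0],0],
    [[0.0015,0.0002,0],0],
    [[0.0015,0.0002,0],0],
    [[0.0015,0.0002,0],0],
    [[0.0015,0.0002,0],0],
    [[0.0015,0.0002,0],0],
    [[0.0015,0.0002,0],0]
  ]
}}

```text
clock: 20.45
ee_pos: [0.5781, -0.2885, 0.0199]
ee_rot: [[-0.987, -0.162, 0.0], [-0.162, 0.987, -0.0], [0.0, -0.0, -1.0]]
wrist_force: [-5.3, -1.5, 4.4]
gripper_width: 0.0296
grasp_force: 30.0
```

Call:
{"name": "drive_tool", "arguments": {
  "moves": [
    [[0.0003,0,0],0],
    [[0.0006,0.0001,0],0],
    [[0.0009,0.0001,0],0],
    [[0.0012,0.0002,0],0],
    [[0.0015,0.0002,0],0],
    [[0.0015,0.0002,0],0],
    [[0.0015,0.0002,0],0],
    [[0.0015,0.0002,0],0],
    [[0.0015,0.0002,0],0],
    [[0.0015,0.0002,0],0]
  ]
}}

```text
clock: 21.28
ee_pos: [0.5789, -0.2883, 0.0199]
ee_rot: [[-0.987, -0.163, -0.001], [-0.163, 0.987, -0.0], [0.001, 0.0, -1.0]]
wrist_force: [-6.2, -0.7, 5.9]
gripper_width: 0.0298
grasp_force: 30.0
```

Call:
{"name": "drive_tool", "arguments": {
  "moves": [
    [[0.0005,0.0001,0],0],
    [[0.0005,0.0001,0],0],
    [[0.0005,0.0001,0],0],
    [[0.0005,0.0001,0],0],
    [[0.0005,0.0001,0],0],
    [[0.0005,0.0001,0],0],
    [[0.0005,0.0001,0],0],
    [[0.0005,0.0001,0],0],
    [[0.0005,0.0001,0],0],
    [[0.0005,0.0001,0],0]
  ]
}}

```text
clock: 22.12
ee_pos: [0.5789, -0.2883, 0.0199]
ee_rot: [[-0.987, -0.163, -0.002], [-0.163, 0.987, -0.0], [0.002, 0.0, -1.0]]
wrist_force: [-7.5, -1.9, 6.3]
gripper_width: 0.0298
grasp_force: 30.0
```

```bash
python3 - <<'E'
from h import *
a,_,c1=snap('side'); s=bot.observe(); print(s['clock'],np.round(s['ee_pos'],4),s['wrist_force'])
g=a.mean(2); pose=(.563,-.2098,9.4)
for y in(-.104,-.100): print('head back (tray x) ',edges(g,c1,pose,0,(-.11,-.02),[y],.028))
for y in(-.085,-.08,-.075): print('body top front',edges(g,c1,pose,0,(.02,.13),[y],.034))
E
```

```text
22.1667 [ 0.5789 -0.2884  0.0199] [-7.76177859 -1.51423741  7.01231214]
head back (tray x)  [(np.float64(-108.0), '-', 2.6)]
head back (tray x)  [(np.float64(-108.0), '-', 3.8), (np.float64(-57.0), '+', 1.4), (np.float64(-23.5), '-', 1.3)]
body top front [(np.float64(66.5), '+', 6.4), (np.float64(95.0), '-', 7.3), (np.float64(113.0), '+', 7.2)]
body top front [(np.float64(67.0), '+', 6.8), (np.float64(95.0), '-', 7.0), (np.float64(113.0), '+', 7.3)]
body top front [(np.float64(67.5), '+', 6.4), (np.float64(95.0), '-', 6.8), (np.float64(113.5), '+', 7.5)]
```

The tool stopped at x = 0.5789 m despite further command, so that is the end wall. Home is 2 mm back, at 0.577, which agrees with the visual estimate. I'll back off and release.

Call:
{"name": "drive_tool", "arguments": {
  "moves": [
    [[-0.0007,-0.0001,0],0],
    [[-0.0014,-0.0002,0],0],
    [[-0.0021,-0.0003,0],0],
    [[-0.0028,-0.0005,0],0],
    [[-0.0028,-0.0005,0],0],
    [[-0.0028,-0.0005,0],0],
    [[-0.0028,-0.0005,0],0],
    [[-0.0028,-0.0005,0],0],
    [[-0.0028,-0.0005,0],0],
    [[-0.0028,-0.0005,0],0]
  ]
}}

```text
clock: 23.0
ee_pos: [0.5781, -0.2885, 0.0199]
ee_rot: [[-0.987, -0.163, 0.002], [-0.163, 0.987, -0.0], [-0.002, -0.001, -1.0]]
wrist_force: [2.9, 0.7, 0.4]
gripper_width: 0.0298
grasp_force: 30.0
```

Call:
{"name": "drive_tool", "arguments": {
  "moves": [
    [[0,0,0.0003],0],
    [[0,0,0.0003],0],
    [[0,0,0.0003],0],
    [[0,0,0.0003],0],
    [[0,0,0.0003],0],
    [[0,0,0.0003],0],
    [[0,0,0.0003],0],
    [[0,0,0.0003],0],
    [[0,0,0.0003],0],
    [[0,0,0.0003],0]
  ],
  "gripper": 0.06
}}

```text
clock: 23.83
ee_pos: [0.5773, -0.2885, 0.0199]
ee_rot: [[-0.987, -0.163, -0.0], [-0.163, 0.987, -0.0], [0.0, -0.0, -1.0]]
wrist_force: [0.6, -0.2, 0.7]
gripper_width: 0.0602
grasp_force: 0.0
```

Call:
{"name": "drive_tool", "arguments": {
  "moves": [
    [[0,0,0.006],0],
    [[0,0,0.02],0],
    [[0,0,0.045],0],
    [[0,0,0.075],0],
    [[0,0,0.105],0],
    [[-0.001,0.03,0.13],0],
    [[-0.003,0.065,0.14],0],
    [[-0.005,0.105,0.14],0],
    [[-0.007,0.145,0.14],0],
    [[-0.009,0.185,0.14],0]
  ]
}}

```text
clock: 24.67
ee_pos: [0.5687, -0.1023, 0.1624]
ee_rot: [[-0.987, -0.162, 0.003], [-0.162, 0.987, -0.001], [-0.003, -0.001, -1.0]]
wrist_force: [0.3, -0.1, -0.1]
gripper_width: 0.0598
grasp_force: 0.0
```

Call:
{"name": "drive_tool", "arguments": {
  "moves": [
    [[-0.005,0.035,0],0],
    [[-0.01,0.07,0],0],
    [[-0.015,0.105,0],0],
    [[-0.02,0.14,0],0],
    [[-0.025,0.17,0],0],
    [[-0.03,0.19,0],0],
    [[-0.03,0.2,0],0],
    [[-0.03,0.2,0],0],
    [[-0.03,0.2,0],0],
    [[-0.03,0.2,0],0]
  ]
}}

```text
clock: 25.5
ee_pos: [0.5389, 0.0953, 0.1604]
ee_rot: [[-0.987, -0.161, 0.001], [-0.161, 0.987, -0.001], [-0.001, -0.001, -1.0]]
wrist_force: [0.1, 0.3, -0.7]
gripper_width: 0.0598
grasp_force: 0.0
```

```bash
python3 - <<'E'
from h import *
a,_,c1=snap('side');b,_,c2=snap('top'); s=bot.observe(); print(s['clock'],np.round(s['ee_pos'],4))
A=cv2.resize(a[130:230,250:380],None,fx=3.05,fy=3.05,interpolation=cv2.INTER_CUBIC);B=cv2.resize(b[140:245,320:440],None,fx=3.3,fy=3.3,interpolation=cv2.INTER_CUBIC)
o=np.zeros((360,800,3),np.uint8);o[:A.shape[0],:A.shape[1]]=A;o[:B.shape[0],400:400+B.shape[1]]=B;save(o,'final.png')
pose=(.563,-.2098,9.4)
for n,g,c in(('side',a.mean(2),c1),('top',b.mean(2),c2)):
    print(n,'head (expect -58..-33)',edges(g,c,pose,0,(-.11,-.02),[-.104],.028),edges(g,c,pose,0,(-.11,-.02),[-.057],.028),'body end (57)',edges(g,c,pose,0,(.03,.1),[-.08],.034))
    for k,o_ in(('top0.npz',0),) if n=='top' else (('side0.npz',0),):
        D=np.abs(np.load(k)['p'].astype(int)-(a if n=='side' else b)).max(2)
        np.save(n+'D.npy',D)
E
```

```text
25.6 [0.5387 0.0951 0.1601]
side head (expect -58..-33) [(np.float64(-108.0), '-', 2.5), (np.float64(-46.0), '-', 1.9)] [(np.float64(-108.0), '-', 4.2), (np.float64(-93.0), '+', 3.6), (np.float64(-57.0), '-', 3.5)] body end (57) [(np.float64(38.5), '+', 1.7), (np.float64(56.5), '-', 1.9), (np.float64(67.0), '+', 6.6), (np.float64(95.0), '-', 7.0)]
top head (expect -58..-33) [(np.float64(-98.0), '+', 3.7), (np.float64(-57.5), '-', 1.7), (np.float64(-31.0), '-', 2.6)] [(np.float64(-108.5), '-', 1.4), (np.float64(-99.5), '+', 4.2), (np.float64(-57.5), '-', 3.2), (np.float64(-31.5), '-', 2.4)] body end (57) [(np.float64(68.0), '+', 6.4), (np.float64(95.0), '-', 8.0)]
```

View pics/final.png

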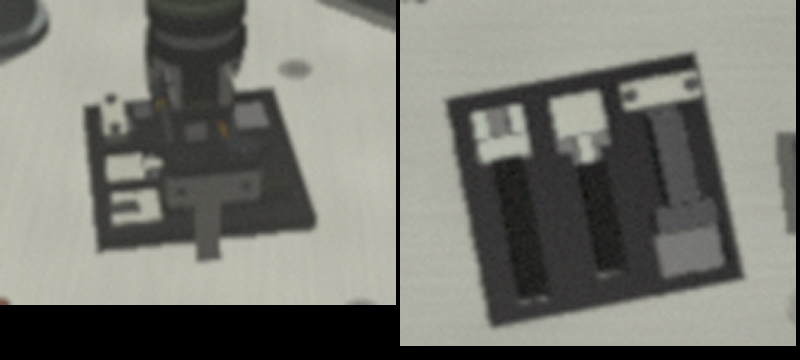

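The final view shows both tools in their pockets. The clamp tongue is under the bar (top crop 660,95), with its head back at −57.5 mm against −58 mm when home. The spanner and scraper are in place and the gripper is clear.

```bash
python3 -c "
from rig import job; print(job.sign_off())"
```

```text
the job is handed in; nothing more can be done
None
```

I laid the spanner flat in its pocket, then slid the clamp toe home under the bar to within about 1 mm by camera, released both without dropping either, and handed the job in at about 26 s.

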